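# Turn a flat-edged plate square to the fixture's alignment bar

## Robot

A 6-joint arm with a two-finger parallel gripper is mounted at the origin on a cart in front of the work surface, level with it; the furniture and walls round the work are solid. World frame = base frame: x ahead of the robot, y to its left, z up, the work surface at z = 0. Lengths are in mm, angles in rad, forces in N, time in s.
With the tool pointing down it reaches from about 350 to 875 mm from the base axis. Payload 4.2 kg.
Tool frame: the origin (TCP) lies between the finger pads; the fingertips stand 25 mm ahead of it and the grasp point (between the pads) lies 6 mm ahead of it; z points along the fingers, y is the line along which they close (so a half turn about z gives the same grasp; the last joint's range is limited). The gripper opens to 85 mm and grips with 20 to 120 N. Pads are 22 mm wide; open, the fingers measure 114 mm over their backs; the gripper's body (76 mm by 85 mm) begins 54 mm behind the grasp point. The pads swing forward as they close: fully open they stand 13 mm farther back than shut.
Start: joints at [-0.891, 0.385, 0.008, 0, -1.194, -0.259], TCP at [255.319, -570.448, 256.312] pointing down, gripper open.
Joint ranges: [-3.14, 3.14], [-1.21, 2.06], [-1.07, 1.41], [-3.16, 2.05], [-2.99, -0.16], [-3.1, 3.1]. Speed limits (rad/s): [2.79, 2.79, 3.14, 3.14, 3.14, 3.14].

## Interface

Orientations are given as a unit quaternion [x, y, z, w].
In Python, from bench import arm gives the robot as it stands.
- The arm moves only by the shell command python3 -m pendant 'ROWS'. ROWS is JSON, a list of rows, each a list of 7 numbers: the shift along the tool's x, y, z in m, then the turn, a rotation vector about the tool's x, y, z in degrees, then the finger opening in m, from 0 to 0.0854. In form: [[x, y, z, wx, wy, wz, fingers], ...]. A call has 1 to 12 rows; each row shifts and turns the commanded pose from where the row before left it, along the tool's axes as they then stand; what a row does not reach is not made up. A row lasts 1/10 s, in which the tool goes at most 50 mm and 8.59 degrees, less where a joint would pass 70% of its speed; a pose out of reach is approached as far as the arm can. A call is refused whole if a number of a shift passes 0.05 or a number of a turn 8.59, either way. A call with a gripper value outside its range is refused whole. The fingers move at their own pace and stop on an object; the grip force is fixed at half the most. Time passes only in rows, so rows that do not move let the fingers close. It gives the time, the measured TCP pose, the force, the opening and the grip force at its end, in the units of the state.
- arm.read_state(): the state, without advancing time (a new reading comes with each control period).
- arm.get_image(name): name is "scene" or "top"; returns a dict with "image" (420x560x3 uint8, red, green, blue), "fx", "fy", "cx", "cy" (pixels), "xyz" and "rotation" of the camera in the world. Camera axes: x right, y down, z forward; pixel columns grow to the right and rows downward; lengths in mm; the calibration is good to about 2 mm. A picture is of the moment at which its call begins. There is no depth.
- arm.job_done(): hands the job in; it is judged then, once.
The state is a dict: "clock": time; "joints": joint angles; "joint_vel": joint speeds; "joint_efforts": joint torques, N m; "position": TCP position; "ee_rot": TCP orientation; "contact_force": force on the tool from outside, world axes, zero at the start; "wrist_torque": the same for the moment, N m; "gripper_width": finger opening in mm; "grasp_force": force on a finger pad.
Only numpy, scipy, OpenCV 4.12 (cv2) and the standard library are available. Lean on these libraries where they do the work, as an engineer would, in place of code of your own. Each camera call takes 0.05 s, during which the arm holds its last target. There are 200 camera calls.

## Task

The round plate in the drilling fixture has to be lined up before it is drilled. Leaving it lying in the channel, turn it with a fingertip or two by its upright pin until its one flat edge faces the alignment bar, then slide it up and press the flat against the bar with a light, steady push of about 10 N for a good second, never hard (18 N would mark the edge). Let go and leave the flat lying full length against the bar; do not disturb the other things on the bench.

Things in the scene. Friction and masses are not known exactly. Their poses are not given: they have to be found in the camera images.
- fixture: Fixed dark steel base on the bench, 264 x 172 x 12 mm, place and yaw vary. Two aluminium rails along its x axis form a channel: inner faces at y = -62 and +62 mm, tops 22 mm over the bench. Origin on the bench below the channel's middle line; the base reaches from x = -140 to +124 mm. x runs along the channel away from the robot, to the bar; z up. Plate and channel are oiled.
- bar_mount: Fixed dark cross beam on the base at the channel's far end; carries the alignment bar, a bright steel bar 108 x 12 mm, 14 high, clamped on two rods before it. Origin: middle of the beam's lower front edge; x away from plate and robot, square to bar. The bar's face is 14 to 30 mm before the origin (at x = -14 to -30 mm): set by hand, not measured, to be felt. Up to 0.06 rad out of square.
- plate: Loose steel disc, 120 mm across, 8 thick, 0.3 to 0.65 kg, with one 72 mm flat edge 48 mm from the centre. Lies on the base (underside 12 mm over the bench), free to slide and turn, 2 mm to spare at each rail. Origin: disc centre, underside; x from the centre square through the flat; z up. Starts clear of the bar, flat 1 rad or more, up to half a turn, off facing it.
- pin (a point): Middle of the top of the plate's upright dark steel pin: round, 12 mm diameter, across the disc from the flat, 34 mm from the disc's centre (plate x = -34 mm), rising 27 mm above the plate's top face, its top 47 mm over the bench. It can be pushed, or pinched and let turn between the finger pads. With the flat on the bar, the pin is 82 mm before the bar's face.
- feeler_left (a joint): How far the left feeler pin is pushed in, 0 to 0.006 m. A brass pin, 5 mm thick with a round end, stands 6 mm proud of the bar's face, 26 mm left of its middle, 5 mm above the base; feather-light spring. 0.006 = flush: the plate's edge touches the bar there. Only the flat pushes both in.
- feeler_right (a joint): How far the right feeler pin is pushed in, 0 to 0.006 m. A brass pin, 5 mm thick with a round end, stands 6 mm proud of the bar's face, 26 mm right of its middle, 5 mm above the base; feather-light spring. 0.006 = flush: the plate's edge touches the bar there. Only the flat pushes both in.
- chain_carton: Bystander: small brown and orange cardboard carton, 50 x 110 x 23 mm, loose on the bench right of the fixture. Origin at the centre of its underside. Not to be moved.
- tape: Bystander: yellow and black tape measure, 83 x 77 x 37 mm, loose on the bench right of the fixture. Origin at the centre of its underside. Not to be moved.
- grease: Bystander: green round pot with a grey lid, 78 mm across and 64 mm high, loose on the bench left of the fixture. Origin at the centre of its underside. Not to be moved.
Things that resemble listed ones, but are neither listed nor needed, are in the scene too. Several things have the shape of the plate; the one meant has the colours described above.

How it is judged (in metres and radians):
On the way:
1. the flat is pressed against the bar (both feelers in by more than 4.5 of their 6 mm) with 5 to 18 N for half a second (value of joint each of feeler_left, feeler_right above 0.0045 m and angle between the x axis of plate and the x axis of bar_mount, either way round below 0.06 rad and contact force between plate and bar_mount above 5 N), for 0.5 s.
At the end, for the whole second after the job is handed in: The plate lies flat in the channel, released and at rest, its flat facing the bar and pressing both feeler pins in by more than 4.5 of their 6 mm (so within 1.5 mm of the bar at both) (value of joint each of feeler_left, feeler_right above 0.0045 m and angle between the x axis of plate and the x axis of bar_mount, either way round below 0.06 rad and angle between plate's own z axis and vertical below 0.03 rad and z of plate in the frame of fixture below 0.0145 m and linear speed of plate below 0.01 m/s and contact force between the fingers and plate below 0.1 N); the robot touches nothing.
It fails at once if the plate is pressed against the bar with more than 18 N (contact force between plate and bar_mount above 18 N).
It fails at once if the plate is lifted out of the channel (more than 9 mm off the base) or tipped by more than 0.15 rad (z of plate in the frame of fixture above 0.021 m or angle between plate's own z axis and vertical above 0.15 rad).
It fails at once if the carton is moved by more than 15 mm (distance of chain_carton from where it was at the start of the episode above 0.015 m).
It fails at once if the tape measure is moved by more than 15 mm (distance of tape from where it was at the start of the episode above 0.015 m).
It fails at once if the green pot is moved by more than 15 mm (distance of grease from where it was at the start of the episode above 0.015 m).
It also fails if it takes over 58 s, if anything falls off the work surface, if the arm or the gripper's body presses on something with over 40 N, if the wrist force passes 120 N, or if a joint passes its speed limit or range.

## Working session

There is one attempt and no reset: what is moved stays moved. The work goes in short steps, Python scripts to look and compute and a shell command to move; the robot and the scene stay as the last step left them, time stands still between calls to the robot, and variables do not carry over. Pictures are saved under pics/ and viewed, at most 10 in all, crops included, and the job is handed in when it is done.

```bash
ls; mkdir -p pics; python3 - <<'E'
from bench import arm
import cv2,pickle
d={}
for n in("scene","top"):
    r=arm.get_image(n); d[n]=r
    cv2.imwrite(f"pics/{n}0.png",r["image"][:,:,::-1]); print(n,r["fx"],r["fy"],r["cx"],r["cy"],r["xyz"],r["rotation"])
pickle.dump(d,open("cams0.pkl","wb"))
print(arm.read_state())
E
```

```text
pics
scene 488.6724798853839 488.6724798853839 283.2479157697397 211.56093775790086 [-510.1914424  -526.60701887  595.64356751] [ 0.72413234 -0.42050055  0.26379005 -0.47877599]
top 545.7719473004822 545.7719473004822 274.7020538846195 207.9426481983718 [ 291.92243468   44.83356088 1557.99238127] [-0.70078273  0.70966633 -0.04807073  0.05446527]
{'clock': 0.1, 'joints': array([-8.91422735e-01,  3.85501636e-01,  6.78529403e-03, -4.11376682e-04,
       -1.19401741e+00, -2.58608626e-01]), 'joint_vel': array([-0.0018595 , -0.00304379,  0.00314244,  0.00064933, -0.00100107,
       -0.00136387]), 'joint_efforts': array([-4.96309895e-04, -3.93319094e+01,  1.88929027e+01,  4.19796333e+00,
       -2.59485561e-03,  7.09720837e-06]), 'position': array([ 255.11721062, -570.05408858,  255.3300943 ]), 'ee_rot': array([-2.08759671e-01,  9.77966474e-01,  9.50527589e-04, -2.67300712e-04]), 'contact_force': array([-0.38463738, -0.07702971,  0.50736046]), 'wrist_torque': array([-0.00487304,  0.02042746,  0.01703667]), 'grasp_force': 0.0, 'gripper_width': 85.5388681473184}
```

View pics/scene0.png

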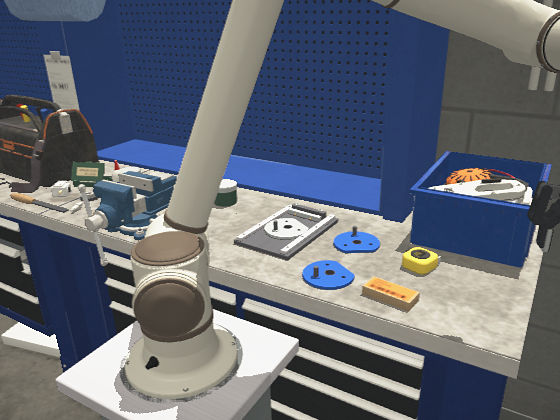

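View pics/top0.png

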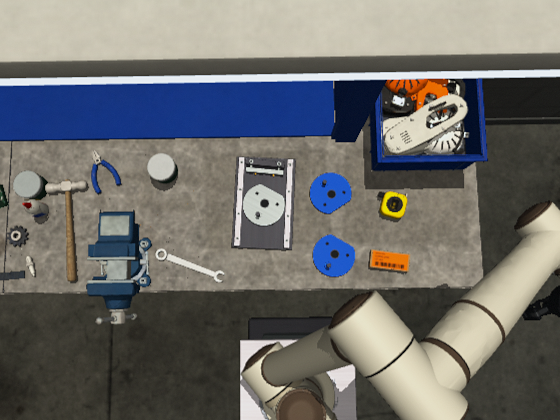

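The fixture is around (265,205) in the top view and (287,230) in the scene view; the bright plate with its pin lies in the channel. I'll enlarge both.

```bash
python3 - <<'E'
import cv2,pickle
d=pickle.load(open("cams0.pkl","rb"))
f=lambda n,x,y,w,h,s:cv2.resize(d[n]["image"][y:y+h,x:x+w,::-1],None,fx=s,fy=s,interpolation=cv2.INTER_CUBIC)
cv2.imwrite("pics/topc.png",f("top",225,148,80,108,5.5))
cv2.imwrite("pics/scenec.png",f("scene",228,195,120,70,6.5))
E
```

```text
(no output)
```

View pics/topc.png

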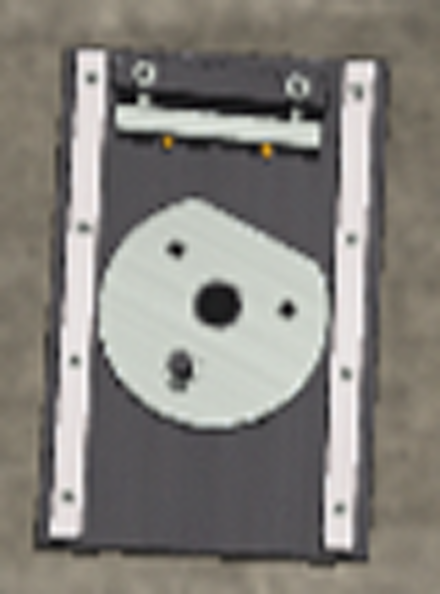

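View pics/scenec.png

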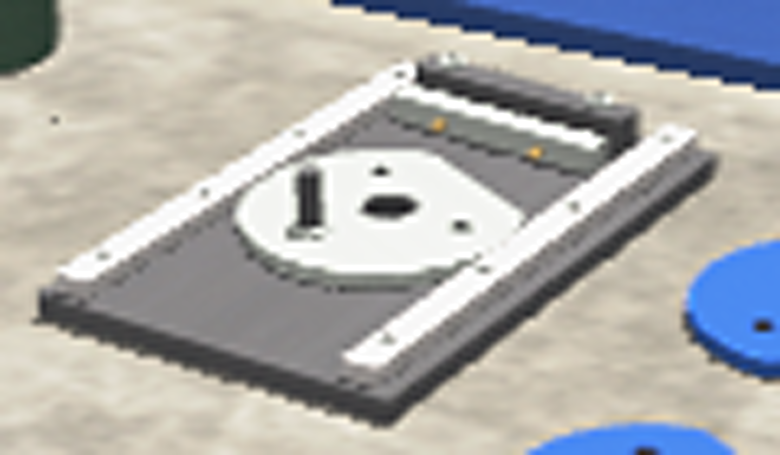

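```bash
cat > h.py <<'E'
import numpy as np,pickle
from scipy.spatial.transform import Rotation as R
d=pickle.load(open("cams0.pkl","rb"))
def ray(n,u,v,c=d):
    r=c[n]; q=R.from_quat(r["rotation"]) if np.size(r["rotation"])==4 else R.from_matrix(r["rotation"])
    return np.array(r["xyz"]),q.apply([(u-r["cx"])/r["fx"],(v-r["cy"])/r["fy"],1])
def atz(n,u,v,z,c=d):
    o,k=ray(n,u,v,c); return o+k*(z-o[2])/k[2]
T=lambda x,y:("top",(x+.5)/5.5-.5+225,(y+.5)/5.5-.5+148)
S=lambda x,y:("scene",(x+.5)/6.5-.5+228,(y+.5)/6.5-.5+195)
def tri(a,b):
    o1,k1=ray(*a);o2,k2=ray(*b);s=np.linalg.lstsq(np.c_[k1,-k2],o2-o1,rcond=None)[0]
    p,q=o1+k1*s[0],o2+k2*s[1];return (p+q)/2,np.linalg.norm(p-q)
E
python3 - <<'E'
from h import *
np.set_printoptions(precision=1,suppress=True)
for n,t,s,z in [("pin",(181,360),(309,172),47),("hole",(218,304),(389,206),20),("feelL",(167,142),(438,124),17),("feelR",(266,152),(535,153),17),
 ("barL",(117,130),(393,92),26),("barR",(320,148),(601,148),26),("baseNL",(37,550),(40,290),12),("baseNR",(367,560),(388,398),12),("baseFR",(387,60),(716,157),12),
 ("screwLF",(91,77),(401,74),22),("screwLN",(68,496),(103,256),22),("screwRF",(358,92),(668,138),22),("screwRN",(340,508),(390,338),22)]:
    print(n,tri(T(*t),S(*s)),"top",atz(*T(*t),z)[:2],"scene",atz(*S(*s),z)[:2])
for p in[(193,197),(315,262)]:print("flat",atz(*T(*p),20)[:2])
E
```

```text
pin (array([499.2, 105.8,  45. ]), np.float64(0.5630252999161075)) top [499.1 105.5] scene [495.3 103.7]
hole (array([531.8,  87.2,  19.8]), np.float64(0.15279094836856433)) top [531.8  87.1] scene [531.5  87.1]
feelL (array([618.6, 112.7,  18.1]), np.float64(0.9345193804205281)) top [618.6 113.2] scene [621.1 113.6]
feelR (array([612.7,  60.9,  17.3]), np.float64(1.0966881583769452)) top [612.5  61.4] scene [613.7  60.8]
barL (array([623.4, 138.5,  26.7]), np.float64(0.7088758947693783)) top [623.4 138.8] scene [625. 139.]
barR (array([613.6,  31.1,  25.5]), np.float64(4.575824884091173)) top [612.4  33.1] scene [614.2  28.9]
baseNL (array([406.9, 180.4,  13.8]), np.float64(3.2121765790483705)) top [406.  181.8] scene [410.6 181.2]
baseNR (array([399. ,  11.5,  12.2]), np.float64(0.8290296442243871)) top [398.7  11.9] scene [399.5  11.4]
baseFR (array([663. ,  -3.3,   8.8]), np.float64(0.5082496601506616)) top [662.1  -3. ] scene [656.8  -6.3]
screwLF (array([653.3, 152. ,  21.5]), np.float64(1.4743257188710328)) top [652.8 152.5] scene [652.8 150.8]
screwLN (array([432.9, 165. ,  21.4]), np.float64(0.07132401682086342)) top [432.8 165. ] scene [432.  164.3]
screwRF (array([643.2,  11.9,  22.6]), np.float64(2.1745792073505466)) top [642.8  12.8] scene [645.2  11.6]
screwRN (array([425. ,  25.3,  22.3]), np.float64(0.4814246113501017)) top [424.9  25.5] scene [425.6  25.4]
flat [588.5  99.7]
flat [553.3  36.5]
```

The plate in the channel has its centre at (532,87) and its pin at about (500.5,104.5). The flat faces about -0.51 rad and the bar normal about -0.10 rad, so it is only about 0.4 rad off. That is less than the text says, but the pictures agree with each other, so I go with them. I'll move above the pin.

```bash
python3 -m pendant '[[-0.028,0.029,0,0,0,0,0.085],[-0.028,0.029,0,0,0,0,0.085],[-0.028,0.029,0,0,0,0,0.085],[-0.028,0.029,0,0,0,0,0.085],[-0.028,0.029,0,0,0,0,0.085],[-0.028,0.029,0,0,0,0,0.085],[-0.028,0.029,0,0,0,0,0.085],[-0.028,0.029,0,0,0,0,0.085],[-0.028,0.029,0,0,0,0,0.085],[-0.028,0.029,0,0,0,0,0.07]]'
python3 -m pendant '[[-0.028,0.029,0,0,0,0,0.045],[-0.028,0.029,0,0,0,0,0.045],[-0.028,0.029,0,0,0,0,0.045],[-0.028,0.029,0,0,0,0,0.045],[-0.028,0.029,0,0,0,0,0.045],[-0.028,0.029,0,0,0,-6,0.045],[0,0,0,0,0,-6,0.045],[0,0,0,0,0,-6,0.045],[0,0,0,0,0,-6,0.045],[0,0,0,0,0,-6,0.045],[0,0,0,0,0,-6,0.045],[0,0,0,0,0,0,0.045]]'
cat >> h.py <<'E'
def to(x,y,z,ang=None):
    from bench import arm
    s=arm.read_state();q=R.from_quat(s["ee_rot"])
    yd=q.apply([0,1,0]);a=np.arctan2(yd[1],yd[0])
    print("pos",s["position"].round(2),"yang",a.round(4),"tilt",q.apply([0,0,1]).round(4),"F",s["contact_force"].round(2),"w",round(s["gripper_width"],1),"g",s["grasp_force"],"t",s["clock"],"j6",s["joints"][5].round(2))
    print("tool shift mm",q.inv().apply(np.array([x,y,z])-s["position"]).round(2), "wz deg", None if ang is None else np.degrees(-(ang-a)).round(2))
E
python3 -c "
from h import *;to(500.5,104.5,130,-.51+np.pi)"
```

```text
clock: 1.1
position: [392.4, -189.7, 256.2]
ee_rot: [-0.209, 0.978, 0.0, -0.0]
contact_force: [0.6, -0.5, 0.3]
gripper_width: 72.9
grasp_force: 0.0
clock: 2.3
position: [474.4, 36.1, 255.9]
ee_rot: [-0.501, 0.866, 0.0, -0.0]
contact_force: [0.8, 0.3, 0.7]
gripper_width: 45.0
grasp_force: 0.0
pos [474.4   36.06 255.93] yang 2.6197 tilt [-9.e-04 -2.e-04 -1.e+00] F [0.75 0.31 0.66] w 45.0 g 0.0 t 2.3 j6 -0.94
tool shift mm [-72.41  11.41 125.9 ] wz deg -0.68
```

```bash
python3 -m pendant '[[-0.018,0.003,0.03,0,0,-0.7,0.045],[-0.018,0.003,0.03,0,0,0,0.045],[-0.018,0.003,0.03,0,0,0,0.045],[-0.018,0.0024,0.03,0,0,0,0.045],[0,0,0.03,0,0,0,0.045],[0,0,0.02,0,0,0,0.045],[0,0,0,0,0,0,0.045]]'
python3 - <<'E'
from h import *;to(500.5,104.5,50,-.51+np.pi)
from bench import arm;import cv2
a=arm.get_image("scene")["image"][170:270,228:348,::-1];b=arm.get_image("top")["image"][148:256,215:305,::-1]
a=cv2.resize(a,(480,400),interpolation=cv2.INTER_CUBIC);b=cv2.resize(b,(320,384),interpolation=cv2.INTER_CUBIC)
c=np.zeros((400,800,3),np.uint8);c[:,:480]=a;c[:384,480:]=b;cv2.imwrite("pics/c1.png",c)
E
```

```text
clock: 3.0
position: [498.1, 103.5, 83.4]
ee_rot: [-0.505, 0.863, 0.0, -0.004]
contact_force: [-1.7, -0.6, 0.3]
gripper_width: 45.2
grasp_force: 0.0
pos [498.05 103.54  83.37] yang 2.6297 tilt [-0.0067 -0.0032 -1.    ] F [-1.69 -0.64  0.3 ] w 45.2 g 0.0 t 3.0 j6 -1.04
tool shift mm [-2.24 -1.8  33.35] wz deg -0.11
```

View pics/c1.png

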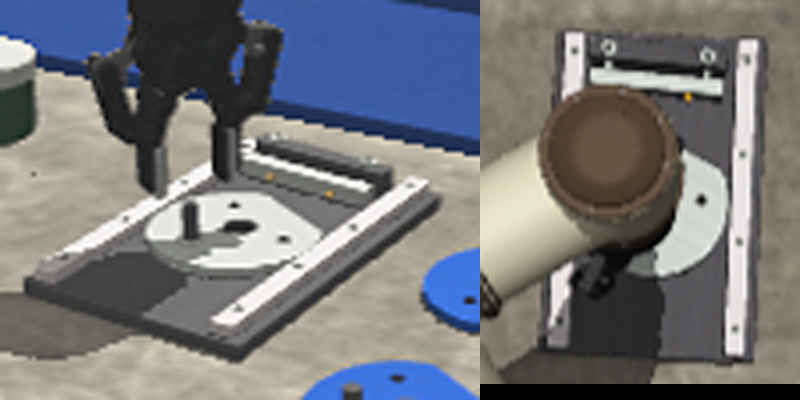

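Scene crop: the open fingers (150,180) and (225,165) straddle the pin (190,220), above it. I'll descend.

```bash
python3 -m pendant '[[0,0,0,0,0,0,0.045],[-0.001,0,0.010,0,0,0,0.045],[0,0,0.010,0,0,0,0.045],[0,0,0.010,0,0,0,0.045],[0,0,0.003,0,0,0,0.045],[0,0,0,0,0,0,0.045],[0,0,0,0,0,0,0.045]]'
python3 -c "
from h import *;to(500.5,104.5,49,-.51+np.pi)"
```

```text
clock: 3.8
position: [500.7, 105.3, 53.2]
ee_rot: [-0.506, 0.862, -0.0, -0.0]
contact_force: [0.5, 0.3, -0.1]
gripper_width: 45.4
grasp_force: 0.0
pos [500.69 105.33  53.24] yang 2.6323 tilt [-0.e+00 -1.e-04 -1.e+00] F [ 0.54  0.27 -0.05] w 45.4 g 0.0 t 3.8 j6 -1.03
tool shift mm [ 0.82 -0.24  4.24] wz deg 0.04
```

```bash
python3 -m pendant '[[0,0,0.002,0,0,0,0.03],[0,0,0.001,0,0,0,0.02],[0,0,0,0,0,0,0.014],[0,0,0,0,0,0,0.010],[0,0,0,0,0,0,0.010],[0,0,0,0,0,0,0.010]]'
python3 - <<'E'
from h import *
to(531.8,87.2,50,-.1+np.pi)
E
```

```text
clock: 4.4
position: [500.5, 105.2, 50.4]
ee_rot: [-0.506, 0.862, -0.0, -0.0]
contact_force: [-1.1, -0.6, 0.5]
gripper_width: 10.5
grasp_force: 30.2
pos [500.51 105.24  50.41] yang 2.6321 tilt [-1.e-04 -0.e+00 -1.e+00] F [-1.11 -0.56  0.53] w 10.5 g 30.24845838546753 t 4.4 j6 -1.03
tool shift mm [  0.48 -36.11   0.41] wz deg -23.46
```

```bash
python3 -m pendant '[[0.0014,0,0,0,0,-2.35,0.010],[0.0014,0,0,0,0,-2.35,0.010],[0.0014,0,0,0,0,-2.35,0.010],[0.0014,0,0,0,0,-2.35,0.010],[0.0014,0,0,0,0,-2.35,0.010],[0.0014,-0.0001,0,0,0,-2.35,0.010],[0.0014,-0.0001,0,0,0,-2.35,0.010],[0.0014,-0.0001,0,0,0,-2.35,0.010],[0.0014,-0.0001,0,0,0,-2.35,0.010],[0.0014,-0.0001,0,0,0,-2.35,0.010],[0,0,0,0,0,0,0.010],[0,0,0,0,0,0,0.010]]'
python3 - <<'E'
from h import *;to(496.4,92,50.4,-.1+np.pi)
from bench import arm;import cv2
a=arm.get_image("scene")["image"][185:270,228:348,::-1];b=arm.get_image("top")["image"][148:256,215:305,::-1]
a=cv2.resize(a,(480,340),interpolation=cv2.INTER_CUBIC);b=cv2.resize(b,(320,384),interpolation=cv2.INTER_CUBIC)
c=np.zeros((400,800,3),np.uint8);c[:340,:480]=a;c[:384,480:]=b;cv2.imwrite("pics/c2.png",c)
E
```

```text
clock: 5.6
position: [496.8, 91.9, 50.4]
ee_rot: [-0.671, 0.742, -0.0, 0.0]
contact_force: [0.6, -1.4, 1.0]
gripper_width: 10.9
grasp_force: 30.2
pos [496.75  91.93  50.42] yang 3.0416 tilt [ 2.e-04 -1.e-04 -1.e+00] F [ 0.63 -1.38  1.  ] w 10.9 g 30.156782269477844 t 5.6 j6 -0.61
tool shift mm [-0.03  0.36  0.02] wz deg -0.0
```

View pics/c2.png

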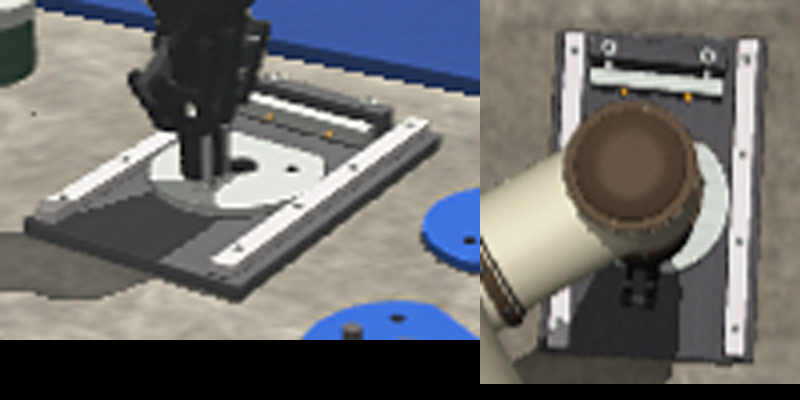

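The flat now looks parallel to the bar (scene crop: edge near (325,170), bar (310,110)). I'll slide 30 mm up the channel, stop short of the bar and loosen the grip to a cage.

```bash
python3 -m pendant '[[-0.0001,-0.003,0,0,0,0,0.010],[-0.0001,-0.003,0,0,0,0,0.010],[-0.0001,-0.003,0,0,0,0,0.010],[-0.0001,-0.003,0,0,0,0,0.010],[-0.0001,-0.003,0,0,0,0,0.010],[-0.0001,-0.003,0,0,0,0,0.010],[-0.0001,-0.003,0,0,0,0,0.010],[-0.0001,-0.003,0,0,0,0,0.010],[-0.0001,-0.003,0,0,0,0,0.010],[-0.0001,-0.003,0,0,0,0,0.010],[0,0,0,0,0,0,0.010],[0,0,0,0,0,0,0.010]]'
python3 -c "
from h import *;to(537,90,50.4,-.1+np.pi)"
python3 -m pendant '[[0,0,0.001,0,0,0,0.017],[0,0,0.0005,0,0,0,0.017],[0,0,0,0,0,0,0.017],[0,0,0,0,0,0,0.017],[0,0,0,0,0,0,0.017]]'
python3 -c "
from h import *;to(537,90,50.4,-.1+np.pi)"
```

```text
clock: 6.9
position: [527.4, 90.1, 50.4]
ee_rot: [-0.671, 0.741, -0.0, 0.001]
contact_force: [1.2, -1.4, 2.4]
gripper_width: 10.7
grasp_force: 30.3
pos [527.41  90.13  50.41] yang 3.0425 tilt [ 1.8e-03  4.0e-04 -1.0e+00] F [ 1.17 -1.43  2.38] w 10.7 g 30.341111719608307 t 6.9 j6 -0.57
tool shift mm [-0.82 -9.55  0.03] wz deg 0.05
clock: 7.4
position: [526.5, 90.1, 48.7]
ee_rot: [-0.671, 0.741, 0.0, -0.0]
contact_force: [-0.0, 0.5, 1.1]
gripper_width: 17.0
grasp_force: 0.0
pos [526.5   90.07  48.72] yang 3.0424 tilt [-1.e-04 -0.e+00 -1.e+00] F [-0.02  0.45  1.05] w 17.0 g 0.0 t 7.4 j6 -0.57
tool shift mm [ -0.97 -10.45  -1.68] wz deg 0.04
```

```bash
python3 -m pendant '[[0,-0.002,0,0,0,0,0.017],[0,-0.002,0,0,0,0,0.017],[0,-0.002,0,0,0,0,0.017],[0,-0.002,0,0,0,0,0.017],[0,0,0,0,0,0,0.017]]'
python3 -m pendant '[[0,-0.001,0,0,0,0,0.017],[0,-0.001,0,0,0,0,0.017],[0,0,0,0,0,0,0.017]]'
python3 -m pendant '[[0,-0.001,0,0,0,0,0.017],[0,0,0,0,0,0,0.017]]'
```

```text
clock: 7.9
position: [534.8, 89.2, 48.7]
ee_rot: [-0.671, 0.741, -0.0, 0.0]
contact_force: [-0.6, 0.0, -0.8]
gripper_width: 16.8
grasp_force: 0.2
clock: 8.2
position: [536.5, 89.0, 48.8]
ee_rot: [-0.671, 0.741, -0.0, -0.0]
contact_force: [-1.0, 0.8, 1.0]
gripper_width: 17.0
grasp_force: 0.4
clock: 8.4
position: [537.6, 88.9, 48.8]
ee_rot: [-0.671, 0.741, -0.0, -0.0]
contact_force: [-1.1, -0.5, -0.6]
gripper_width: 16.9
grasp_force: 0.4
```

```bash
python3 - <<'E'
from h import *;to(537,90,50.4,-.1+np.pi)
from bench import arm;import cv2
a=arm.get_image("scene")["image"][200:260,258:348,::-1]
cv2.imwrite("pics/c3.png",cv2.resize(a,None,fx=8,fy=8,interpolation=cv2.INTER_CUBIC))
E
```

```text
pos [537.57  88.9   48.76] yang 3.0423 tilt [-0. -0. -1.] F [-1.08 -0.47 -0.63] w 16.9 g 0.4129303526133299 t 8.4 j6 -0.56
tool shift mm [-1.04  0.67 -1.64] wz deg 0.04
```

View pics/c3.png

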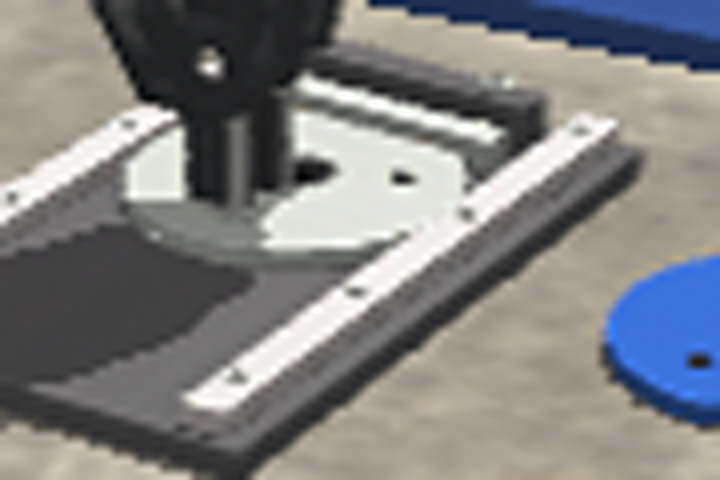

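The flat is close to and parallel with the bar (gap near (450,160)), with the rear finger on the pin. I'll feel forward in small steps.

```bash

python3 -m pendant '[[0,-0.0005,0,0,0,0,0.017],[0,-0.0005,0,0,0,0,0.017],[0,0,0,0,0,0,0.017]]'
python3 -m pendant '[[0,-0.0005,0,0,0,0,0.017],[0,0,0,0,0,0,0.017]]'
```

```text
clock: 8.75
position: [538.5, 88.8, 48.8]
ee_rot: [-0.671, 0.741, 0.0, -0.0]
contact_force: [-1.2, -0.5, -0.1]
gripper_width: 17.1
grasp_force: 0.5
clock: 8.95
position: [539.0, 88.8, 48.8]
ee_rot: [-0.671, 0.741, -0.0, -0.0]
contact_force: [-1.2, 0.1, -0.6]
gripper_width: 17.0
grasp_force: 0.5
```

```bash

python3 -m pendant '[[0,-0.0004,0,0,0,0,0.017],[0,0,0,0,0,0,0.017]]'
python3 -m pendant '[[0,-0.0004,0,0,0,0,0.017],[0,0,0,0,0,0,0.017]]'
```

```text
clock: 9.15
position: [539.4, 88.7, 48.8]
ee_rot: [-0.671, 0.741, -0.0, 0.0]
contact_force: [-0.5, 0.2, -0.1]
gripper_width: 17.0
grasp_force: 0.5
clock: 9.35
position: [539.9, 88.7, 48.8]
ee_rot: [-0.671, 0.741, -0.0, 0.0]
contact_force: [-0.1, 0.5, 0.5]
gripper_width: 17.2
grasp_force: 0.5
```

```bash

python3 -m pendant '[[0,-0.0004,0,0,0,0,0.017],[0,0,0,0,0,0,0.017]]' | egrep 'pos|force'
python3 -m pendant '[[0,-0.0004,0,0,0,0,0.017],[0,0,0,0,0,0,0.017]]' | egrep 'pos|force'
```

```text
position: [540.2, 88.7, 48.8]
contact_force: [-1.3, 0.3, -0.3]
grasp_force: 0.7
position: [540.3, 88.6, 48.8]
contact_force: [-2.4, 0.7, 1.2]
grasp_force: 1.4
```

```bash

python3 -m pendant '[[0,-0.0004,0,0,0,0,0.017],[0,0,0,0,0,0,0.017]]' | egrep 'pos|force'
```

```text
position: [540.3, 88.5, 48.7]
contact_force: [-4.3, 1.6, 1.9]
grasp_force: 2.3
```

```bash

python3 -m pendant '[[0,-0.0004,0,0,0,0,0.017],[0,0,0,0,0,0,0.017],[0,0,0,0,0,0,0.017]]' | egrep 'pos|force'
```

```text
position: [540.4, 88.4, 48.6]
contact_force: [-4.8, 2.1, 1.9]
grasp_force: 2.8
```

```bash

python3 -m pendant '[[0,-0.0003,0,0,0,0,0.017],[0,0,0,0,0,0,0.017],[0,0,0,0,0,0,0.017]]' | egrep 'pos|force'
```

```text
position: [540.4, 88.3, 48.5]
contact_force: [-5.4, 2.9, 3.1]
grasp_force: 3.0
```

```bash
python3 - <<'E'
from h import *;to(537,90,50.4,-.1+np.pi)
from bench import arm;import cv2
a=arm.get_image("scene")["image"][200:240,268:348,::-1];b=arm.get_image("top")["image"][155:185,240:300,::-1]
c=np.zeros((600,640,3),np.uint8);c[:320]=cv2.resize(a,(640,320),interpolation=cv2.INTER_CUBIC);c[320:600,:560]=cv2.resize(b,(560,280),interpolation=cv2.INTER_CUBIC)
cv2.imwrite("pics/c4.png",c)
E
```

```text
pos [540.37  88.29  48.51] yang 3.0419 tilt [-2.9e-03 -7.0e-04 -1.0e+00] F [-5.44  2.9   3.1 ] w 17.2 g 3.0289041996002197 t 10.55 j6 -0.56
tool shift mm [-1.37  3.52 -1.88] wz deg 0.02
```

View pics/c4.png

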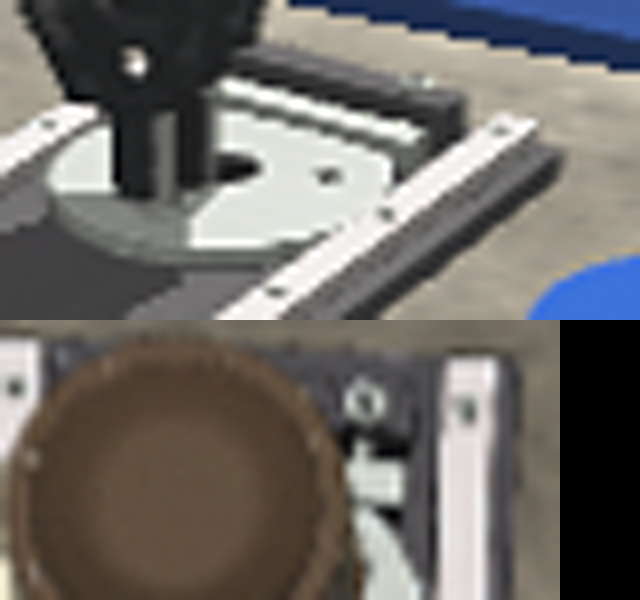

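The flat is up to the bar with an even grey band (bar face) from (225,100) to (395,145). I'll raise the push.

```bash

python3 -m pendant '[[-0.0002,-0.0004,0,0,0,0,0.017],[0,0,0,0,0,0,0.017],[0,0,0,0,0,0,0.017]]' | egrep 'pos|force'
```

```text
position: [540.4, 88.3, 48.5]
contact_force: [-7.4, 2.2, 3.3]
grasp_force: 3.4
```

```bash

python3 -m pendant '[[-0.0002,-0.0004,0,0,0,0,0.017],[0,0,0,0,0,0,0.017],[0,0,0,0,0,0,0.017]]' | egrep 'pos|force'
```

```text
position: [540.5, 88.3, 48.4]
contact_force: [-6.9, 1.8, 3.4]
grasp_force: 3.7
```

```bash

python3 -m pendant '[[-0.0001,-0.0004,0,0,0,0,0.017],[0,0,0,0,0,0,0.017],[0,0,0,0,0,0,0.017]]' | egrep 'pos|force'
```

```text
position: [540.5, 88.3, 48.3]
contact_force: [-7.8, 2.1, 3.8]
grasp_force: 4.0
```

```bash

python3 -m pendant '[[0,-0.0005,0,0,0,0,0.017],[0,0,0,0,0,0,0.017],[0,0,0,0,0,0,0.017]]' | egrep 'pos|force'
```

```text
position: [540.5, 88.2, 48.2]
contact_force: [-8.3, 0.9, 3.5]
grasp_force: 4.5
```

```bash

python3 -m pendant '[[0,-0.0005,0,0,0,0,0.017],[0,0,0,0,0,0,0.017],[0,0,0,0,0,0,0.017]]' | egrep 'pos|force'
```

```text
position: [540.6, 88.1, 48.1]
contact_force: [-10.5, 2.8, 4.2]
grasp_force: 5.0
```

```bash

python3 -m pendant '[[0,-0.0005,0,0,0,0,0.017],[0,0,0,0,0,0,0.017],[0,0,0,0,0,0,0.017]]' | egrep 'pos|force'
```

```text
position: [540.6, 87.9, 47.9]
contact_force: [-10.2, 3.5, 4.2]
grasp_force: 5.5
```

```bash

for i in 1; do python3 -m pendant '[[-0.0003,0,0,0,0,0,0.017],[0,0,0,0,0,0,0.017],[0,0,0,0,0,0,0.017],[0,0,0,0,0,0,0.017],[0,0,0,0,0,0,0.017],[0,0,0,0,0,0,0.017],[0,0,0,0,0,0,0.017],[0,0,0,0,0,0,0.017]]' | egrep 'pos|force'; done
python3 -m pendant '[[0,-0.0003,0,0,0,0,0.017],[0,0,0,0,0,0,0.017],[0,0,0,0,0,0,0.017],[0,0,0,0,0,0,0.017],[0,0,0,0,0,0,0.017],[0,0,0,0,0,0,0.017],[0,0,0,0,0,0,0.017],[0,0,0,0,0,0,0.017]]' | egrep 'pos|force'
```

```text
position: [540.6, 88.0, 47.9]
contact_force: [-11.0, 3.7, 4.1]
grasp_force: 5.3
position: [540.6, 88.0, 47.9]
contact_force: [-11.2, 2.8, 3.7]
grasp_force: 5.7
```

Held at about 11 N for 1.6 s. Now I'll ease off, centre the cage, open and lift.

```bash

python3 -m pendant '[[0,0.0005,0,0,0,0,0.017],[0,0.0005,0,0,0,0,0.017],[0,0.0005,0,0,0,0,0.017],[0,0.0005,0,0,0,0,0.017],[0,0.0005,0,0,0,0,0.017],[0,0.0005,0,0,0,0,0.017],[0,0.0005,0,0,0,0,0.017],[0,0.0005,0,0,0,0,0.017],[0,0.0005,0,0,0,0,0.017],[0,0,0,0,0,0,0.017]]' | egrep 'pos|force'
python3 -m pendant '[[0,0.0007,0,0,0,0,0.017],[0,0.0007,0,0,0,0,0.017],[0,0.0007,0,0,0,0,0.017],[0,0,0,0,0,0,0.017],[0,0,0,0,0,0,0.017]]' | egrep 'pos|force'
```

```text
position: [540.4, 89.6, 48.9]
contact_force: [-3.6, 0.0, -0.8]
grasp_force: 1.8
position: [539.2, 90.1, 49.3]
contact_force: [-0.4, -0.0, -0.6]
grasp_force: 0.0
```

```bash

python3 -m pendant '[[0,0.0008,0,0,0,0,0.017],[0,0.0008,0,0,0,0,0.017],[0,0,0,0,0,0,0.025],[0,0,0,0,0,0,0.035],[0,0,0,0,0,0,0.035],[0,0,-0.005,0,0,0,0.035],[0,0,-0.01,0,0,0,0.035],[0,0,-0.02,0,0,0,0.035],[0,0,-0.03,0,0,0,0.035],[0,0,-0.04,0,0,0,0.035],[0,0,-0.04,0,0,0,0.035],[0,0,-0.04,0,0,0,0.035]]' | egrep 'pos|force'
python3 -m pendant '[[0,0.03,-0.03,0,0,0,0.035],[0,0.03,-0.03,0,0,0,0.035],[0,0.03,0,0,0,0,0.035],[0,0.03,0,0,0,0,0.035],[0,0.03,0,0,0,0,0.035],[0,0,0,0,0,0,0.035],[0,0,0,0,0,0,0.035]]' | egrep 'pos|force'
python3 - <<'E'
from h import *
from bench import arm;import cv2
a=arm.get_image("scene")["image"][195:235,268:348,::-1];b=arm.get_image("top")["image"][150:210,235:305,::-1]
c=np.zeros((600,800,3),np.uint8);c[:320,:640]=cv2.resize(a,(640,320),interpolation=cv2.INTER_CUBIC);c[320:600,:327]=cv2.resize(b,(327,280),interpolation=cv2.INTER_CUBIC)
c[320:600,340:760]=cv2.resize(b[10:40,10:55],(420,280),interpolation=cv2.INTER_CUBIC)
cv2.imwrite("pics/c5.png",c)
E
```

```text
position: [536.3, 89.6, 236.6]
contact_force: [0.7, 0.1, 0.3]
grasp_force: 0.0
position: [387.0, 104.7, 295.1]
contact_force: [0.1, -0.4, 0.6]
grasp_force: 0.0
```

View pics/c5.png

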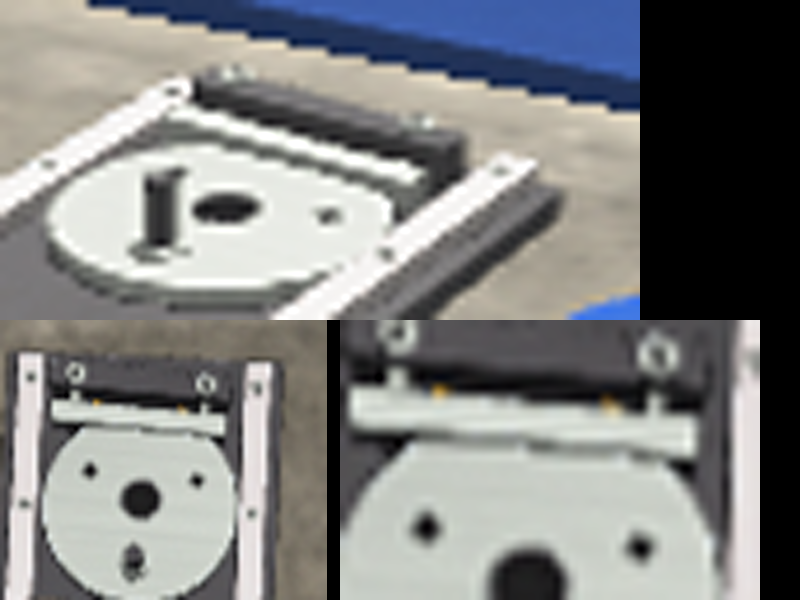

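Bottom right crop: the flat lies against the bar along (415,445)–(660,465), and both feelers now stick out behind the bar at (440,390) and (612,405). I'll check numerically that they stick out equally.

```bash
python3 - <<'E'
from h import *
from bench import arm;import cv2
c={"top":arm.get_image("top")}
for nm,k in(("before",d["top"]),("now",c["top"])):
    im=k["image"].astype(float)[155:185,240:300]
    w=np.clip(im[:,:,0]-im[:,:,2]-40,0,None)
    n,l=cv2.connectedComponents((w>0).astype(np.uint8))
    for i in range(1,n):
        v,u=np.nonzero(l==i);ww=w[v,u]
        if ww.sum()<40: continue
        print(nm,atz("top",240+(u*ww).sum()/ww.sum(),155+(v*ww).sum()/ww.sum(),17).round(2),ww.sum())
E
```

```text
before [618.68 112.88  17.  ] 224.0
before [613.68  61.43  17.  ] 363.0
now [637.35 112.47  17.  ] 79.0
```

```bash
python3 - <<'E'
from h import *
from bench import arm
im=arm.get_image("top")["image"].astype(int)
b0=d["top"]["image"].astype(int)
f=lambda m:(m[:,:,0]-m[:,:,2])
print("left now\n",f(im)[164:172,252:260]);print("right now\n",f(im)[166:174,270:278])
# plate flat/bar boundary: brightness columns
print(im[168:178,256:276:2].sum(2)//3)
E
```

```text
left now
 [[ -2  -1  -1  -2   0  -1   0   0]
 [  1  -1  -2  -4  -2  -2   0   1]
 [  1  -2  -4   2  -3  -3  -1  -1]
 [  0  -1  -3 107  53   3  -2   0]
 [  2   2   1  42  18   0   2   4]
 [  4   2   2   1   2   0   2   4]
 [  0   1   2   1   2   3   3   3]
 [ -3   2   2   2   3   3   3  -1]]
right now
 [[-1 -1  0  0 -2 -2 -1 -1]
 [ 0  0 -1 -2 -2 -2 -1  0]
 [-2 -2 -3 52 23 -1 -1 -2]
 [ 4  2  0 49 49 13  0 -2]
 [ 2  3  2 16 23  6  2  2]
 [ 2  3  4  1  3  2  4  2]
 [ 3  2  0 -2  1  2  4  2]
 [ 2  3 -1 -3  1  2  3  1]]
[[178 176 179 131  96  41  38  26  25  39]
 [213 218 220 198 187 172 180 176 134 157]
 [213 210 211 212 214 215 218 220 199 208]
 [178 211 219 220 215 214 212 211 211 211]
 [105 145 148 147 148 175 202 217 219 214]
 [163 156 152 150 167 100 135 144 145 143]
 [201 202 205 204 212 164 161 156 155 166]
 [197 200 200 200 200 203 204 206 206 212]
 [200 200 199 200 200 202 201 202 202 201]
 [199 200 200 199 200 201 202 202 202 203]]
```

Both feelers show equal orange behind the bar (about 220 against 230), so the flat is flush. I'll hand in the job.

```bash
python3 -c "
from bench import arm
print(arm.read_state()['clock'],arm.job_done())"
```

```text
the job is handed in; nothing more can be done
17.65 None
```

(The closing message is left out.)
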